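Fit the flanged sleeve on the dust box and lock it

ROBOT

A 7-joint arm with a two-finger parallel gripper is mounted at the origin on the work surface. World frame = base frame: x ahead of the robot, y to its left, z up, the work surface at z = 0. Lengths are in m, angles in rad, forces in N, time in s.
With the tool pointing down it reaches from about 0.425 to 0.825 m from the base axis. Payload 3.6 kg.
Tool frame: the origin (TCP) lies at the centre of the arm's flange, where the gripper is bolted on; the fingertips stand 173 mm ahead of it and the grasp point (between the pads) lies 155 mm ahead of it (robot.tcp_to_grasp is the distance from the TCP to the grasp point, in m); z points along the fingers, y is the line along which they close (so a half turn about z gives the same grasp; the last joint's range is limited). The gripper opens to 85 mm and grips with 20 to 120 N. Pads are 22 mm wide; open, the fingers measure 114 mm over their backs; the gripper's body (76 mm by 85 mm) begins 54 mm behind the grasp point. The pads swing forward as they close: fully open they stand 13 mm farther back than shut.
Start: joints at [-1.343, 0.615, -0.013, 1.423, 0.008, 1.103, -0.04], TCP at [0.164, 0.629, 0.405] pointing down, gripper open.
Joint ranges: [-3.12, 3.12], [-0.3, 2.06], [-1.34, 1.32], [0.26, 2.42], [-1.36, 4.5], [0.01, 1.98], [-2.84, 2.84]. Speed limits (rad/s): [2.79, 2.79, 3.14, 3.14, 3.14, 3.14, 3.14].

INTERFACE

Orientations are given as a rotation vector (axis times angle).
In Python, from station import robot, grab_frame, camera_params gives the robot as it stands.
- The arm moves only by the shell command python3 -m crank 'ROWS' [FORCE]. ROWS is a JSON object of lists of equal length, an entry for each row: "jaw": the finger opening in m, from 0 to 0.0854; "offset": the shift along the world's x, y, z in m, a list of three; "angular": the turn, a rotation vector about the world's x, y, z in rad, a list of three. In form: {"jaw": [jaw, ...], "offset": [[x, y, z], ...], "angular": [[wx, wy, wz], ...]}. A call has 1 to 12 rows; each row is the pose to reach, as a shift and turn from the pose commanded when the call began; what a row does not reach only later rows make up. A row lasts 1/10 s, in which the tool goes at most 50 mm and 8.59 degrees, less where a joint would pass 70% of its speed; a pose out of reach is approached as far as the arm can. A call with a gripper value outside its range is refused whole. The fingers move at their own pace and stop on an object; FORCE is the grip in N (left out, the last holds). Time passes only in rows, so rows that repeat a pose let the fingers close. It gives the time, the measured TCP pose, the force, the opening and the grip force at its end, in the units of the state.
- robot.observe(): the state, without advancing time (a new reading comes with each control period).
- grab_frame(name): name is "scene" or "top" or "wrist"; returns the picture (480x640x3 uint8, blue, green, red); there is no depth.
- camera_params(name): a dict with "fx", "fy", "cx", "cy" (pixels), "rvec" (rotation vector, rad) and "tvec" (3), from world to camera coordinates, as OpenCV has them. Camera axes: x right, y down, z forward; pixel columns grow to the right and rows downward; lengths in m; the calibration is good to about 2 mm. The wrist camera is an equidistant fisheye: a pixel r from the principal point sees the ray r / f radians off the axis. A picture is of the moment at which its call begins: read the wrist's pose just before it. camera_params takes no time and is no camera call; for the wrist camera it gives the pose at the moment of the call.
- robot.close_job(): hands the job in; it is judged then, once.
The state is a dict: "clock": time; "qpos": joint angles; "joint_vel": joint speeds; "joint_efforts": joint torques, N m; "position": TCP position; "ee_rot": TCP orientation; "wrist_force": force on the tool from outside, world axes, zero at the start; "moment": the same for the moment, N m; "gripper_width": finger opening in m; "gripper_force": force on a finger pad.
Only numpy, scipy, OpenCV 4.12 (cv2) and the standard library are available. Lean on these libraries where they do the work, as an engineer would, in place of code of your own. Each camera call takes 0.05 s, during which the arm holds its last target. There are 200 camera calls.

TASK

Fit the flanged metal sleeve, flange down, onto the round spigot of the grey dust box and push it fully home so its flange sits on the box. Then turn the locking knob clockwise until it clicks past its detent, so its tab reaches over the flange, and let go. Leave the plain coupler and the other things on the bench where they are.

Things in the scene. Friction and masses are not known exactly. Their poses are not given: they have to be found in the camera images.
- sleeve: The flanged sleeve to fit: aluminium tube open at both ends, 95 mm tall, outside diameter 60 mm, bore 52.5 mm, with a flange of 84 mm diameter, 10 mm thick, at its lower end; 0.25 kg. Stands upright on the bench on its flange. Origin: centre of its underside (flange side); z axis up along the tube.
- coupler: Bystander: plain aluminium tube without a flange, 80 mm tall, outside diameter 46 mm, too narrow for the spigot; stands upright on the bench. Origin: centre of its underside.
- unit: The dust box: grey steel box fixed to the bench, 200 mm (its x) by 260 mm (its y), flat top at 80 mm height. A spigot stands up from its top at its y = +55 mm, the locking knob at its y = -55 mm, both at its x = 0. Origin: centre of the underside, on the bench.
- spigot_base (a point): Centre of the foot of the spigot, on the box's top face. The sleeve is home when its origin is here.
- spigot_top (a point): Centre of the top end of the spigot, 60 mm above the box's top. The spigot is a vertical steel tube, 50 mm diameter, its last 10 mm tapering to 43 mm. Two spring balls stand 3 mm out of its sides halfway up (30 mm above the box): the sleeve has to be pushed past them with about 5 to 20 N.
- lock_grip (a point): On the vertical axis of the locking knob, 42 mm above the box's top, where to grip; axes turn with the knob. The grip is a black bar, 60 mm long (this point's x), 14 mm thick (its y), 22 to 56 mm above the box's top, on a 52 mm disc. A steel tab, 22 mm wide, reaches along +x to 77 mm from the axis, its underside 13 mm above the box's top. 110 mm from the spigot's axis.
- lock (a joint): Turn of the locking knob in rad, growing clockwise seen from above. Starts at 0 to 0.25 (tab away from the spigot), meets a spring detent from about 0.4, is hardest (about 0.25 N m) before 0.75, then springs on to about 1.03 with a click, and meets its end stop at 1.3, where the tab points at the spigot's axis, over the sleeve's flange.
- jar: Bystander: closed glass jar with steel lid, 70 mm diameter, 90 mm tall, standing on the bench. Origin: centre of its underside.
- block: Bystander: drilled wooden block 150 x 50 x 40 mm lying on the bench. Origin: centre of its underside; x along its length.
- driver: Bystander: screwdriver 200 mm long lying on the bench. x along its length.
There are look-alikes about, which are no part of the job. What is shaped like the sleeve but blue is not meant.

How it is judged:
By the outcome, as a careful person would: the job done as asked, in the order asked, and still so for the second after the job is handed in, with the robot touching nothing.
It also fails if it takes over 58 s, if anything falls off the work surface, if the arm or the gripper's body presses on something with over 40 N, if the wrist force passes 120 N, or if a joint passes its speed limit or range.

## Working session

There is one attempt and no reset: what is moved stays moved. The work goes in short steps, Python scripts to look and compute and a shell command to move; the robot and the scene stay as the last step left them, time stands still between calls to the robot, and variables do not carry over. Pictures are saved under pics/ and viewed, at most 10 in all, crops included, and the job is handed in when it is done.

```bash
mkdir -p pics; ls; python3 - <<'E'
from station import robot, grab_frame, camera_params
import cv2
for n in("scene","top"):
    cv2.imwrite(f"pics/{n}0.png",grab_frame(n)); print(n,camera_params(n))
s=robot.observe(); print(s)
E
```

```text
pics
scene {'fx': 475.2214416532104, 'fy': 475.2214416532104, 'cx': 319.7177846559585, 'cy': 234.507276281401, 'rvec': array([ 1.12648272,  2.47843836, -0.86057988]), 'tvec': array([ 0.36734141, -0.25584515,  1.54825017])}
top {'fx': 598.5419770030633, 'fy': 598.5419770030633, 'cx': 316.86583901640665, 'cy': 231.22174383305418, 'rvec': array([ 2.20012363, -2.17237067,  0.06165487]), 'tvec': array([-0.02250253,  0.56278266,  1.7057309 ])}
{'clock': 0.1, 'qpos': array([-1.34252775,  0.61582026, -0.01263554,  1.42473404,  0.00804973,
        1.10340889, -0.04043762]), 'joint_vel': array([-0.00089083, -0.00288875,  0.00099042, -0.00340219, -0.0003129 ,
       -0.00071847, -0.00030142]), 'joint_efforts': array([ 1.98683956e-03, -4.70381320e+01,  2.60726111e-01, -1.71571845e+01,
        1.01657643e-02,  5.92903045e-03, -9.73815077e-06]), 'position': array([0.1637121 , 0.62875163, 0.40365643]), 'ee_rot': array([-0.39903482, -3.11582133,  0.0036127 ]), 'wrist_force': array([0.15421308, 0.35678018, 0.427115  ]), 'moment': array([-0.06233138, -0.02401443, -0.01469597]), 'gripper_force': 0.0, 'gripper_width': 0.08520299468995905}
```

View pics/scene0.png

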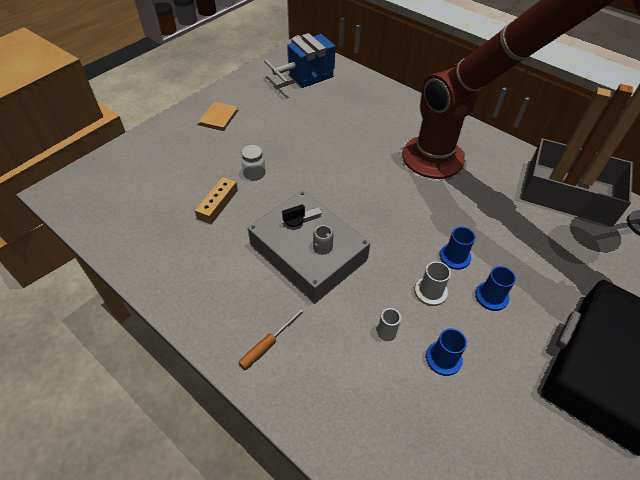

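View pics/top0.png

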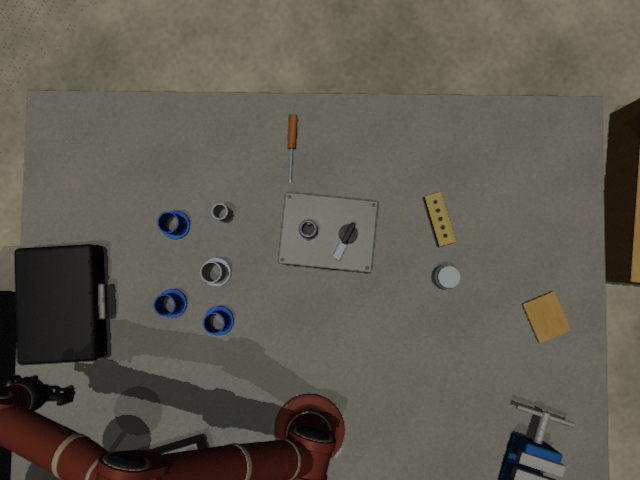

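Candidates for the sleeve: aluminium flanged at top (215,272) / scene (434,285). Look-alikes are blue flanged at top (173,224), (171,303), (218,321), and the coupler without flange at (221,212). The box spigot is at top (308,229), knob at (348,233) with tab pointing down-left to (338,254). I choose (215,272).

```bash
cat > h.py <<'E'
import numpy as np, cv2
from station import robot, grab_frame, camera_params
def cast(p,uv,z,fish=False):
    """pixels -> world points on plane z"""
    R=cv2.Rodrigues(np.array(p["rvec"]))[0]; t=np.array(p["tvec"])
    uv=np.atleast_2d(uv).astype(float)
    x=(uv[:,0]-p["cx"])/p["fx"]; y=(uv[:,1]-p["cy"])/p["fy"]
    if fish:
        r=np.hypot(x,y)+1e-12; d=np.c_[x/r*np.sin(r),y/r*np.sin(r),np.cos(r)]
    else: d=np.c_[x,y,np.ones_like(x)]
    d=d@R; c=-R.T@t
    return c+d*((z-c[2])/d[:,2])[:,None]
def proj(p,X,fish=False):
    R=cv2.Rodrigues(np.array(p["rvec"]))[0]; X=np.atleast_2d(X)@R.T+np.array(p["tvec"])
    r=np.hypot(X[:,0],X[:,1])+1e-12; k=np.arctan2(r,X[:,2])/r if fish else 1/X[:,2]
    return np.c_[p["cx"]+p["fx"]*X[:,0]*k,p["cy"]+p["fy"]*X[:,1]*k]
E
python3 - <<'E'
from h import *
im=cv2.imread("pics/top0.png"); p=camera_params("top")
sc=cv2.imread("pics/scene0.png")
a=cv2.resize(im[235:310,165:265],None,fx=4,fy=4,interpolation=cv2.INTER_CUBIC)
b=cv2.resize(im[185:280,270:390],None,fx=3.33,fy=3.33,interpolation=cv2.INTER_CUBIC)
c=cv2.resize(sc[250:325,384:484],None,fx=4,fy=4,interpolation=cv2.INTER_CUBIC)
def pad(x):
    o=np.zeros((300,400,3),np.uint8); h,w=min(300,x.shape[0]),min(400,x.shape[1]); o[:h,:w]=x[:h,:w]; return o
cv2.imwrite("pics/crop1.png",np.vstack([np.hstack([pad(a),pad(c)]),np.hstack([pad(b),pad(c)*0])]))
# box top
g=cv2.cvtColor(im,cv2.COLOR_BGR2GRAY); print(g[200,300],g[262,300],g[180,340],g[272,190],g[272,228],g[272,215])
m=(cv2.GaussianBlur(g,(3,3),0)>128).astype(np.uint8)
for c in cv2.findContours(m,cv2.RETR_EXTERNAL,cv2.CHAIN_APPROX_NONE)[0]:
    if cv2.contourArea(c)>200:
        r=cv2.minAreaRect(c); x=np.array(r[0])
        if 90<x[1]<300: print(r, cast(p,[r[0]],.08).round(4), cast(p,cv2.boxPoints(r),.08).round(4).tolist(), cast(p,[r[0]],.01).round(4))
print("spigot",cast(p,[[308,229]],.14),"knob",cast(p,[[348,233]],.136),"tab",cast(p,[[338,254]],.1),"sleeve rim",cast(p,[[213,271]],.095))
E
```

```text
115 118 100 98 66 99
((449.25006103515625, 276.7500305175781), (19.798988342285156, 19.091880798339844), 45.0) [[ 0.4379 -0.3825  0.08  ]] [[0.4381, -0.3446, 0.08], [0.4757, -0.3818, 0.08], [0.4377, -0.4204, 0.08], [0.4001, -0.3831, 0.08]] [[ 0.4371 -0.3975  0.01  ]]
spigot [[0.56097972 0.00758917 0.14      ]] knob [[ 0.55184133 -0.09966802  0.136     ]] tab [[ 0.49616066 -0.07451561  0.1       ]] sleeve rim [[0.4453452  0.26740358 0.095     ]]
```

View pics/crop1.png

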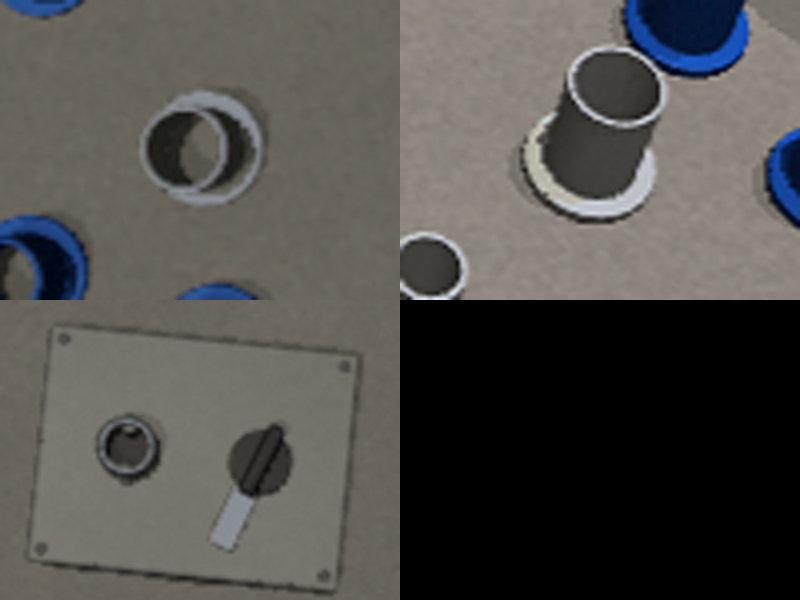

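The crop shows the chosen tube is bare metal with a flange, rim centre at top pixel (211.5,272). The spigot is at (308,228.5), and the knob's tab is swung away from it. Moving above the sleeve.

```bash
python3 -m crank '{"jaw":[0.085,0.085,0.085,0.085,0.085,0.085,0.085,0.085,0.085,0.085,0.085,0.085],"offset":[[0.28,-0.36,0],[0.28,-0.36,0],[0.28,-0.36,0],[0.28,-0.36,0],[0.28,-0.36,0],[0.28,-0.36,0],[0.28,-0.36,0],[0.28,-0.36,0],[0.28,-0.36,0],[0.28,-0.36,0],[0.28,-0.36,0],[0.28,-0.36,0]],"angular":[[0,0,0],[0,0,0],[0,0,0],[0,0,0],[0,0,0],[0,0,0],[0,0,0],[0,0,0],[0,0,0],[0,0,0],[0,0,0],[0,0,0]]}' 40
python3 - <<'E'
from h import *
p=camera_params("wrist"); im=grab_frame("wrist"); cv2.imwrite("pics/w1.png",im); print(p, proj(p,[[.445,.268,.095],[.445,.268,0]],True))
s=robot.observe(); print(s["position"],s["ee_rot"],s["qpos"])
E
```

```text
clock: 1.3
position: [0.4429, 0.2702, 0.4044]
ee_rot: [-0.396, -3.115, -0.001]
wrist_force: [-0.3, 1.0, -1.1]
gripper_width: 0.085
gripper_force: 0.0
{'fx': 371.64829954431775, 'fy': 371.64829954431775, 'cx': 316.83804191511456, 'cy': 236.94294842558458, 'rvec': array([-2.30488974, -1.78425007, -0.24926132]), 'tvec': array([-0.37323989, -0.38298181,  0.2796127 ])} [[314.00020584 227.5135865 ]
 [314.51394446 204.56511005]]
[0.4425791  0.2707516  0.40446112] [-3.93466485e-01 -3.11535895e+00 -1.05882594e-03] [-0.61075583  0.41185925  0.02859509  1.80119    -0.01613055  0.92944183
  0.7446376 ]
```

View pics/w1.png

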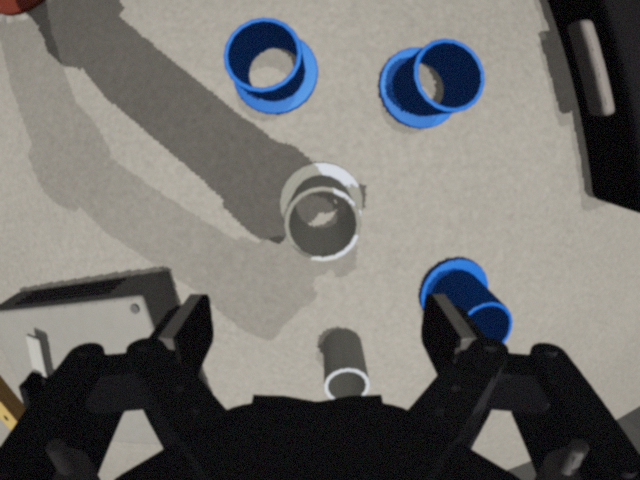

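The wrist view shows the metal sleeve's rim centred at about (322,224), blue look-alikes at (265,60), (430,85), (465,300), and the coupler at (347,380).

```bash
python3 - <<'E'
from h import *
p=camera_params("wrist"); print(cast(p,[[322.5,224],[285,224],[360,224],[322,188],[322,260]],.095,True).round(4))
im=cv2.imread("pics/w1.png")
q=camera_params("top"); print(cast(q,[[211.5,272]],.095), "spig",cast(q,[[308.1,228.5]],.14),"knob",cast(q,[[349.6,232.4]],.136),cast(q,[[348.1,233.6]],.10))
R=cv2.Rodrigues(robot.observe()["ee_rot"])[0]; print(R.round(3)); print(robot.observe()["position"]+R[:,2]*robot.tcp_to_grasp)
c=(np.array([[52,325],[358,352],[336,591],[28,562]])-[0,300])/3.33+[270,185]
print(cast(q,c,.08).round(4), cast(q,c,.08).mean(0))
E
```

```text
[[0.4436 0.2757 0.095 ]
 [0.4364 0.2476 0.095 ]
 [0.4509 0.3039 0.095 ]
 [0.4163 0.2822 0.095 ]
 [0.4721 0.2681 0.095 ]]
[[0.44255771 0.27145405 0.095     ]] spig [[0.56232364 0.00734014 0.14      ]] knob [[ 0.55350578 -0.10393881  0.136     ]] [[ 0.5523803  -0.10158475  0.1       ]]
[[-0.969  0.249 -0.001]
 [ 0.249  0.969  0.001]
 [ 0.002  0.    -1.   ]]
[0.44236431 0.27088388 0.24976133]
[[ 0.6661  0.0727  0.08  ]
 [ 0.6465 -0.1834  0.08  ]
 [ 0.4471 -0.1665  0.08  ]
 [ 0.4678  0.0894  0.08  ]] [ 0.55687821 -0.04692946  0.08      ]
```

```bash
python3 -m crank '{"jaw":[0.085,0.085,0.085,0.085,0.085,0.085,0.085],"offset":[[0.001,0.004,-0.03],[0.001,0.004,-0.07],[0.001,0.004,-0.11],[0.001,0.004,-0.14],[0.001,0.004,-0.16],[0.001,0.004,-0.172],[0.001,0.004,-0.172]],"angular":[[0,0,0],[0,0,0],[0,0,0],[0,0,0],[0,0,0],[0,0,0],[0,0,0]]}' 40
python3 -m crank '{"jaw":[0.07,0.062,0.05,0.05,0.05,0.05,0.05,0.05],"offset":[[0,0,0],[0,0,0],[0,0,0],[0,0,0],[0,0,0],[0,0,0],[0,0,0],[0,0,0]],"angular":[[0,0,0],[0,0,0],[0,0,0],[0,0,0],[0,0,0],[0,0,0],[0,0,0],[0,0,0]]}' 60
```

```text
clock: 2.05
position: [0.4436, 0.2742, 0.2314]
ee_rot: [-0.394, -3.114, 0.002]
wrist_force: [0.0, -0.2, 1.1]
gripper_width: 0.0848
gripper_force: 0.0
clock: 2.85
position: [0.4453, 0.2736, 0.2343]
ee_rot: [0.398, 3.114, 0.004]
wrist_force: [-1.0, 1.3, 7.3]
gripper_width: 0.0573
gripper_force: 65.1
```

```bash
python3 -m crank '{"jaw":[0.05,0.05,0.05,0.05,0.05,0.05,0.05,0.05,0.05,0.05,0.05],"offset":[[0,0,0.02],[0,0,0.05],[0,0,0.09],[0,0,0.13],[0,0,0.17],[0.02,-0.04,0.18],[0.04,-0.08,0.18],[0.06,-0.12,0.18],[0.075,-0.145,0.18],[0.075,-0.145,0.18],[0.075,-0.145,0.18]],"angular":[[0,0,0],[0,0,0],[0,0,0],[0,0,0],[0,0,0],[0,0,0],[0,0,0],[0,0,0],[0,0,0],[0,0,0],[0,0,0]]}' 60
python3 - <<'E'
from h import *
p=camera_params("wrist"); im=grab_frame("wrist"); cv2.imwrite("pics/w2.png",im)
np.save("w2.npy",np.r_[p["rvec"],p["tvec"]])
s=robot.observe(); print(s["position"],s["ee_rot"],s["wrist_force"],s["gripper_width"])
sc=grab_frame("scene");cv2.imwrite("pics/s2.png",sc); q=camera_params("scene")
print(proj(q,[[.562,.007,.14],[s["position"][0],s["position"][1],.26]]))
tp=grab_frame("top"); cv2.imwrite("pics/t2.png",tp)
E
```

```text
clock: 3.95
position: [0.5195, 0.1271, 0.4122]
ee_rot: [-0.403, -3.114, 0.0]
wrist_force: [0.2, 1.5, -2.7]
gripper_width: 0.0574
gripper_force: 65.9
[0.51913063 0.12849895 0.41229154] [-3.98206039e-01 -3.11435887e+00 -7.33189258e-04] [ 0.32337095  0.40327582 -3.13878121] 0.057554009207996505
[[322.41769053 230.29624696]
 [377.9169515  212.90027822]]
```

View pics/w2.png

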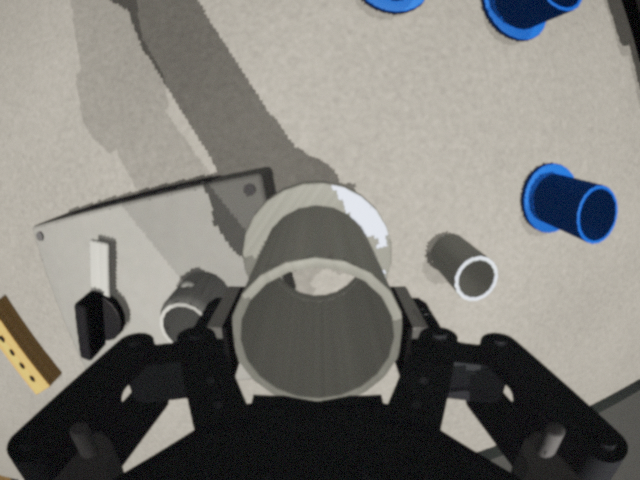

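The sleeve is held, with its upper rim centred at (317,328) and flange centred near (317,250). The spigot rim is partly hidden at (183,322), and the knob is at (95,325). I'll check tilt and spigot position together.

```bash
python3 - <<'E'
from h import *
p=camera_params("wrist"); v=np.load("w2.npy"); p["rvec"],p["tvec"]=v[:3],v[3:]
x,y=.519,.1285
a=np.linspace(0,2*np.pi,8,endpoint=False)
def ring(x,y,z,r): return np.c_[x+r*np.cos(a),y+r*np.sin(a),0*a+z]
for z,r in((.273,.03),(.188,.042)):
    u=proj(p,ring(x,y,z,r),True); print(z,u.min(0),u.max(0),proj(p,[[x,y,z]],True))
for z in(.14,): 
    u=proj(p,ring(.562,.0073,z,.0215),True); print("spigot",u.min(0),u.max(0))
w=cv2.imread("pics/w2.png");s=cv2.imread("pics/scene0.png");t=cv2.imread("pics/top0.png");s2=cv2.imread("pics/s2.png")
R=lambda i,x,y,w,h:cv2.resize(i[y:y+h,x:x+w],(400,300),interpolation=cv2.INTER_CUBIC)
cv2.imwrite("pics/crop2.png",np.vstack([np.hstack([R(w,130,250,120,90),R(s,295,205,60,45)]),np.hstack([R(t,280,207,60,45),R(s2,300,160,160,120)])]))
E
```

```text
0.273 [237.9928386  261.69596833] [405.86792671 404.6467507 ] [[319.94605735 341.65113597]]
0.188 [246.99028742 186.32607881] [392.29785014 324.05519091] [[318.58237577 259.61209996]]
spigot [157.80546326 301.67713398] [205.59440745 348.71364436]
```

View pics/crop2.png

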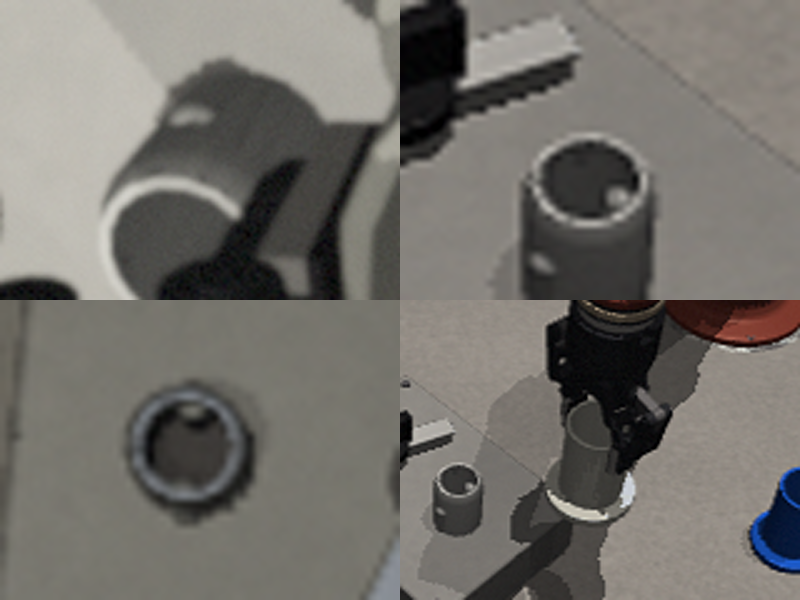

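The sleeve hangs upright in the grip, offset about 2 mm from the tool axis. The spigot rim is at scene (323.8,232) and top (308.6,228.7).

```bash
python3 - <<'E'
from h import *
q=camera_params("scene");t=camera_params("top")
print("scene spigot",cast(q,[[323.8,232]],.14),"sleeve",cast(q,[[376.8,209.6]],.273)); print("top spigot",cast(t,[[308.65,228.75]],.14))
E
```

```text
scene spigot [[0.56383901 0.01304427 0.14      ]] sleeve [[0.523169   0.12672675 0.273     ]]
top spigot [[0.56167169 0.00585937 0.14      ]]
```

```bash
python3 -m crank '{"jaw":[0.05,0.05,0.05,0.05,0.05,0.05,0.05,0.05],"offset":[[0.015,-0.04,0],[0.03,-0.08,0],[0.04,-0.105,0],[0.045,-0.118,0],[0.045,-0.118,-0.01],[0.045,-0.118,-0.025],[0.045,-0.118,-0.03],[0.045,-0.118,-0.03]],"angular":[[0,0,0],[0,0,0],[0,0,0],[0,0,0],[0,0,0],[0,0,0],[0,0,0],[0,0,0]]}' 60
python3 - <<'E'
from h import *
w=grab_frame("wrist"); s=grab_frame("scene"); cv2.imwrite("pics/w3.png",w); cv2.imwrite("pics/s3.png",s)
st=robot.observe(); print(st["position"],st["wrist_force"])
R=lambda i,x,y,w,h:cv2.resize(i[y:y+h,x:x+w],(400,300),interpolation=cv2.INTER_CUBIC)
cv2.imwrite("pics/crop3.png",np.vstack([np.hstack([R(w,217,220,200,150),R(s,270,150,120,90)])]))
E
```

```text
clock: 4.9
position: [0.564, 0.0124, 0.3814]
ee_rot: [-0.393, -3.113, -0.001]
wrist_force: [0.7, -0.4, -2.7]
gripper_width: 0.0576
gripper_force: 65.9
[0.5647495  0.01145296 0.38285874] [-0.65795051  0.37873217 -2.72603184]
```

View pics/crop3.png

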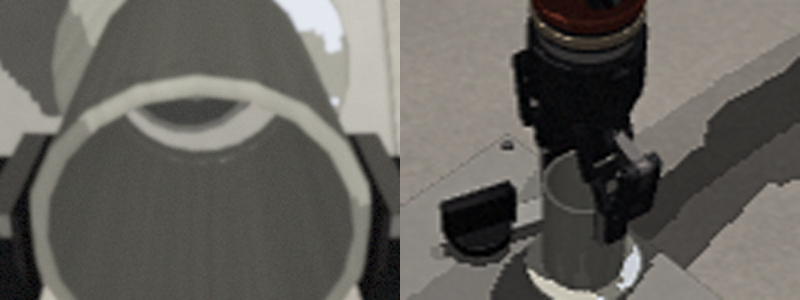

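```bash
python3 - <<'E'
from h import *
p=camera_params("wrist"); pos=robot.observe()["position"]
a=np.linspace(0,2*np.pi,73)
def ring(c,z,r): return np.c_[c[0]+r*np.cos(a),c[1]+r*np.sin(a),0*a+z]
c=pos[:2]+[-.0023,-.0011]
for n,z,r in(("rimout",pos[2]-.139,.03),("flange",pos[2]-.224,.042),("borebottom",pos[2]-.234,.02625),("spig out",.14,.0215),("spig in",.14,.0185),("spig shoulder",.13,.025)):
    u=(proj(p,ring(c,z,r),True)-[217,220])*2; print(n,u.min(0).round(1),u.max(0).round(1))
E
```

```text
rimout [13.3 70.2] [363.8 369.4]
flange [ 41.2 -77.8] [343.  208.6]
borebottom [101.4 -26.2] [283.  146.6]
spig out [120.8 -16.2] [264.  120.7]
spig in [130.7  -6.2] [254.1 111.7]
spig shoulder [112.8 -34.3] [272.4 118.8]
```

```bash
python3 - <<'E'
import cv2
g=cv2.cvtColor(cv2.imread("pics/w3.png"),cv2.COLOR_BGR2GRAY)
for u in(305,317,329): print(u,g[250:312,u].tolist())
for v in(270,277,283): print(v,g[v,270:365].tolist())
E
```

```text
305 [92, 92, 90, 90, 93, 96, 95, 100, 122, 155, 173, 181, 183, 181, 179, 173, 171, 165, 146, 116, 84, 68, 64, 66, 69, 69, 68, 63, 67, 65, 64, 74, 89, 105, 112, 127, 147, 164, 171, 171, 171, 169, 159, 135, 108, 84, 80, 80, 85, 90, 87, 83, 79, 80, 78, 81, 81, 80, 82, 80, 82, 81]
317 [87, 90, 89, 91, 90, 95, 106, 131, 158, 174, 179, 179, 175, 173, 167, 166, 159, 144, 118, 100, 81, 71, 70, 65, 67, 66, 65, 67, 72, 68, 72, 74, 93, 109, 114, 128, 149, 163, 169, 168, 169, 168, 167, 160, 143, 112, 87, 78, 80, 84, 87, 92, 88, 82, 80, 75, 81, 80, 81, 84, 82, 82]
329 [93, 90, 89, 91, 89, 92, 94, 98, 117, 145, 168, 180, 179, 178, 176, 172, 168, 159, 144, 116, 82, 67, 68, 65, 64, 67, 80, 93, 104, 114, 120, 134, 151, 164, 168, 168, 170, 169, 170, 169, 170, 166, 153, 129, 102, 82, 78, 80, 90, 101, 98, 90, 84, 80, 82, 83, 82, 80, 84, 81, 82, 80]
270 [143, 152, 161, 167, 173, 174, 175, 177, 176, 175, 172, 171, 171, 169, 169, 168, 168, 166, 164, 162, 156, 153, 147, 143, 140, 137, 134, 126, 123, 118, 109, 104, 100, 95, 90, 84, 81, 81, 73, 77, 76, 77, 80, 82, 88, 90, 85, 81, 76, 71, 66, 71, 70, 66, 68, 6
[... 381 characters left out ...]
69, 71, 68, 70, 68, 65, 67, 67, 63, 66, 69, 69, 71, 65, 63, 65, 71, 83, 93, 102, 107, 114, 118, 131, 144, 157, 165, 168, 172, 172, 171, 172, 172, 171, 170, 170, 169, 169, 171, 169, 167, 162, 150, 132, 121, 125, 139, 147, 152, 158, 160, 163, 164, 167]
283 [82, 77, 78, 77, 75, 77, 76, 77, 80, 84, 79, 78, 79, 84, 98, 119, 139, 156, 166, 170, 169, 169, 166, 163, 159, 152, 145, 139, 133, 122, 116, 112, 110, 106, 108, 105, 102, 103, 103, 102, 105, 102, 102, 104, 100, 101, 105, 109, 108, 113, 112, 116, 120, 125, 131, 139, 146, 150, 158, 164, 166, 169, 168, 169, 171, 168, 168, 169, 170, 170, 168, 169, 170, 171, 170, 168, 163, 150, 132, 108, 89, 81, 80, 85, 85, 81, 78, 73, 78, 76, 80, 76, 76, 75, 78]
```

The bright crescent through the bore is the box top, between the spigot and the sleeve's lower bore edge. Its chord midpoints say the spigot lies about 3.4 mm to −u and 2 mm to +v of the sleeve, so I shift by (+1.5, −4) mm and recheck.

```bash
python3 -m crank '{"jaw":[0.05,0.05,0.05,0.05],"offset":[[0.0015,-0.004,0],[0.0015,-0.004,0],[0.0015,-0.004,0],[0.0015,-0.004,0]],"angular":[[0,0,0],[0,0,0],[0,0,0],[0,0,0]]}' 60
python3 - <<'E'
from h import *
w=grab_frame("wrist"); cv2.imwrite("pics/w4.png",w); g=cv2.cvtColor(w,cv2.COLOR_BGR2GRAY)
print(g[265:305,316].tolist())
for v in(274,277,280,283): 
    b=(g[v]>140).astype(int); d=np.flatnonzero(np.diff(b)); print(v,d[(d>255)&(d<380)])
E
```

```text
clock: 5.4
position: [0.5663, 0.0059, 0.3829]
ee_rot: [0.399, 3.116, 0.0]
wrist_force: [0.4, -0.4, -3.0]
gripper_width: 0.0574
gripper_force: 66.0
[166, 155, 130, 93, 72, 67, 69, 67, 72, 88, 104, 113, 128, 152, 165, 169, 170, 169, 169, 166, 168, 168, 167, 168, 168, 166, 167, 166, 163, 147, 119, 90, 79, 85, 82, 86, 91, 89, 83, 81]
274 [262 303 336 371]
277 [260 276 280 312 327 353 357 374]
280 [261 270 282 350 364 377]
283 [262 265 286 347 367]
```

```bash
python3 -m crank '{"jaw":[0.05,0.05,0.05,0.05,0.05],"offset":[[-0.0015,0.002,0],[-0.0015,0.002,0],[-0.0015,0.002,0],[-0.0015,0.002,0],[-0.0015,0.002,0]],"angular":[[0,0,0],[0,0,0],[0,0,0],[0,0,0],[0,0,0]]}' 60
python3 - <<'E'
from h import *
w=grab_frame("wrist"); cv2.imwrite("pics/w5.png",w); g=cv2.cvtColor(w,cv2.COLOR_BGR2GRAY)
print(g[265:305,316].tolist(), robot.observe()["position"])
for v in(274,277,280,283): 
    b=(g[v]>140).astype(int); d=np.flatnonzero(np.diff(b)); print(v,d[(d>255)&(d<380)])
E
```

```text
clock: 5.95
position: [0.5648, 0.008, 0.3827]
ee_rot: [-0.399, -3.116, 0.0]
wrist_force: [0.1, -0.1, -2.5]
gripper_width: 0.0574
gripper_force: 66.0
[166, 156, 128, 93, 76, 66, 70, 70, 68, 66, 68, 78, 87, 103, 113, 126, 145, 163, 167, 169, 170, 168, 168, 169, 167, 166, 166, 166, 162, 146, 116, 90, 83, 83, 84, 87, 89, 85, 79, 83] [0.56482419 0.00794932 0.38269383]
274 [262 296 338 371]
277 [260 276 280 300 334 353 357 374]
280 [260 270 282 309 325 350 364 377]
283 [262 265 286 347 367]
```

Lateral and depth are both now within about 0.5 mm. Descending.

```bash
python3 -m crank '{"jaw":[0.05,0.05,0.05,0.05,0.05,0.05,0.05],"offset":[[0,0,-0.005],[0,0,-0.01],[0,0,-0.014],[0,0,-0.018],[0,0,-0.022],[0,0,-0.025],[0,0,-0.025]],"angular":[[0,0,0],[0,0,0],[0,0,0],[0,0,0],[0,0,0],[0,0,0],[0,0,0]]}' 60
```

```text
clock: 6.7
position: [0.5647, 0.0081, 0.3571]
ee_rot: [-0.399, -3.115, 0.0]
wrist_force: [0.3, -0.2, -3.2]
gripper_width: 0.0581
gripper_force: 66.0
```

```bash
python3 -m crank '{"jaw":[0.05,0.05,0.05,0.05,0.05,0.05,0.05,0.05,0.05],"offset":[[0,0,-0.004],[0,0,-0.008],[0,0,-0.012],[0,0,-0.016],[0,0,-0.02],[0,0,-0.024],[0,0,-0.028],[0,0,-0.03],[0,0,-0.03]],"angular":[[0,0,0],[0,0,0],[0,0,0],[0,0,0],[0,0,0],[0,0,0],[0,0,0],[0,0,0],[0,0,0]]}' 90
```

```text
clock: 7.6
position: [0.565, 0.0082, 0.3284]
ee_rot: [0.398, 3.115, 0.001]
wrist_force: [0.6, 0.8, 1.9]
gripper_width: 0.0572
gripper_force: 100.5
```

```bash
python3 -m crank '{"jaw":[0.05,0.05,0.05,0.05,0.05],"offset":[[0,0,-0.004],[0,0,-0.008],[0,0,-0.011],[0,0,-0.014],[0,0,-0.014]],"angular":[[0,0,0],[0,0,0],[0,0,0],[0,0,0],[0,0,0]]}' 90
```

```text
clock: 8.1
position: [0.5652, 0.008, 0.3145]
ee_rot: [0.399, 3.114, 0.0]
wrist_force: [-0.7, -0.0, 3.3]
gripper_width: 0.0569
gripper_force: 100.7
```

```bash
python3 -m crank '{"jaw":[0.05,0.05,0.05,0.05,0.05],"offset":[[0,0,-0.002],[0,0,-0.004],[0,0,-0.006],[0,0,-0.008],[0,0,-0.008]],"angular":[[0,0,0],[0,0,0],[0,0,0],[0,0,0],[0,0,0]]}' 90
```

```text
clock: 8.6
position: [0.5648, 0.0079, 0.3143]
ee_rot: [0.398, 3.112, 0.002]
wrist_force: [-14.2, 0.5, 47.1]
gripper_width: 0.0571
gripper_force: 105.8
```

A hard stop of 47 N at exactly the expected home height. Relieving the pressure, opening and lifting clear.

```bash
python3 -m crank '{"jaw":[0.05,0.05,0.085,0.085,0.085,0.085,0.085,0.085,0.085,0.085,0.085,0.085],"offset":[[0,0,0.004],[0,0,0.008],[0,0,0.008],[0,0,0.008],[0,0,0.008],[0,0,0.008],[0,0,0.02],[0,0,0.05],[0,0,0.09],[0,0,0.128],[0,0,0.128],[0,0,0.128]],"angular":[[0,0,0],[0,0,0],[0,0,0],[0,0,0],[0,0,0],[0,0,0],[0,0,0],[0,0,0],[0,0,0],[0,0,0],[0,0,0],[0,0,0]]}' 60
python3 - <<'E'
from h import *
p=camera_params("wrist"); w=grab_frame("wrist"); s=grab_frame("scene"); t=grab_frame("top")
st=robot.observe(); print(st["position"],st["ee_rot"],st["qpos"])
np.save("w6.npy",np.r_[p["rvec"],p["tvec"]]); cv2.imwrite("pics/w6.png",w)
R=lambda i,x,y,w,h:cv2.resize(i[y:y+h,x:x+w],(400,300),interpolation=cv2.INTER_CUBIC)
cv2.imwrite("pics/crop4.png",np.vstack([cv2.resize(w,(400,300)),R(s,260,165,120,90)]))
print("knob px",proj(p,[[.554,-.103,.136]],True))
E
```

```text
clock: 9.8
position: [0.5648, 0.0079, 0.4353]
ee_rot: [0.399, 3.113, 0.001]
wrist_force: [-1.0, 0.5, -1.3]
gripper_width: 0.0847
gripper_force: 0.0
[0.56438852 0.00801374 0.43254918] [-3.98777769e-01 -3.11333080e+00  7.97520588e-04] [-0.1072864   0.45471079  0.08268046  1.63843482 -0.0416973   1.05304314
  1.30378505]
knob px [[177.51046841 247.78138408]]
```

View pics/crop4.png

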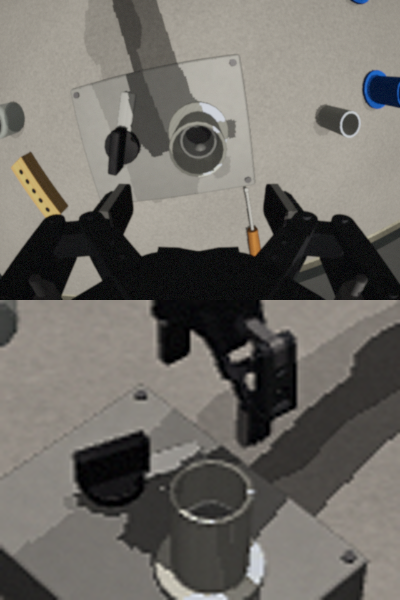

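The sleeve sits flat on the box with its flange down. The knob bar is at wrist (~188,237) with the tab pointing up-image. Measuring the bar by mask.

```bash
python3 - <<'E'
from h import *
p=camera_params("wrist"); v=np.load("w6.npy"); p["rvec"],p["tvec"]=v[:3],v[3:]
g=cv2.cvtColor(cv2.imread("pics/w6.png"),cv2.COLOR_BGR2GRAY)
for th in(30,45):
  m=np.zeros_like(g); m[180:290,150:235]=(g[180:290,150:235]<th)
  c=max(cv2.findContours(m,cv2.RETR_EXTERNAL,cv2.CHAIN_APPROX_NONE)[0],key=cv2.contourArea)
  r=cv2.minAreaRect(c); W=cast(p,cv2.boxPoints(r),.136,True)[:,:2]; print(th,r,W.round(4).tolist(),W.mean(0))
m=np.zeros_like(g); m[140:200,180:220]=(g[140:200,180:220]>195)
c=max(cv2.findContours(m,cv2.RETR_EXTERNAL,cv2.CHAIN_APPROX_NONE)[0],key=cv2.contourArea); r=cv2.minAreaRect(c)
W=cast(p,cv2.boxPoints(r),.097,True)[:,:2]; print("tab",r,W.round(4).tolist())
print(g[150:160,195:210:3])
# spigot/knob direct check: top cam tab & bar directions
E
```

```text
30 ((193.67474365234375, 239.4761962890625), (71.32752227783203, 21.998783111572266), 84.72611236572266) [[0.5219, -0.0893], [0.5253, -0.0714], [0.5811, -0.0856], [0.5784, -0.1047]] [ 0.55167297 -0.08774921]
45 ((189.74652099609375, 240.1943359375), (72.49824523925781, 38.14530563354492), 80.07376098632812) [[0.5205, -0.1022], [0.5242, -0.0703], [0.5814, -0.0795], [0.5793, -0.1134]] [ 0.55134148 -0.09135451]Traceback (most recent call last):
  File "<stdin>", line 9, in <module>
ValueError: max() iterable argument is empty
```

```bash
python3 -m crank '{"jaw":[0.06,0.06,0.06,0.06,0.06,0.06,0.06],"offset":[[-0.003,-0.03,0],[-0.007,-0.07,0],[-0.01,-0.1,0],[-0.01,-0.111,-0.02],[-0.01,-0.111,-0.03],[-0.01,-0.111,-0.03],[-0.01,-0.111,-0.03]],"angular":[[0,0,-0.1],[0,0,-0.2],[0,0,-0.22],[0,0,-0.22],[0,0,-0.22],[0,0,-0.22],[0,0,-0.22]]}' 60
python3 - <<'E'
from h import *
p=camera_params("wrist"); w=grab_frame("wrist"); cv2.imwrite("pics/w7.png",w)
np.save("w7.npy",np.r_[p["rvec"],p["tvec"]])
st=robot.observe(); print(st["position"],st["ee_rot"],cv2.Rodrigues(st["ee_rot"])[0].round(3).tolist(),proj(p,[[.554,-.103,.136]],True))
x,y=240,150
cv2.imwrite("pics/crop5.png",cv2.resize(w[100:340,200:440],(600,600),interpolation=cv2.INTER_CUBIC))
E
```

```text
clock: 10.65
position: [0.5551, -0.1013, 0.4032]
ee_rot: [-0.734, -3.053, -0.002]
wrist_force: [-0.1, -0.3, -0.2]
gripper_width: 0.0598
gripper_force: 0.0
[ 0.55528239 -0.10136702  0.40374515] [-7.34400890e-01 -3.05434686e+00 -1.41908393e-03] [[-0.891, 0.455, 0.0], [0.455, 0.891, 0.001], [0.0, 0.001, -1.0]] [[312.6279403  239.39016684]]
```

View pics/crop5.png

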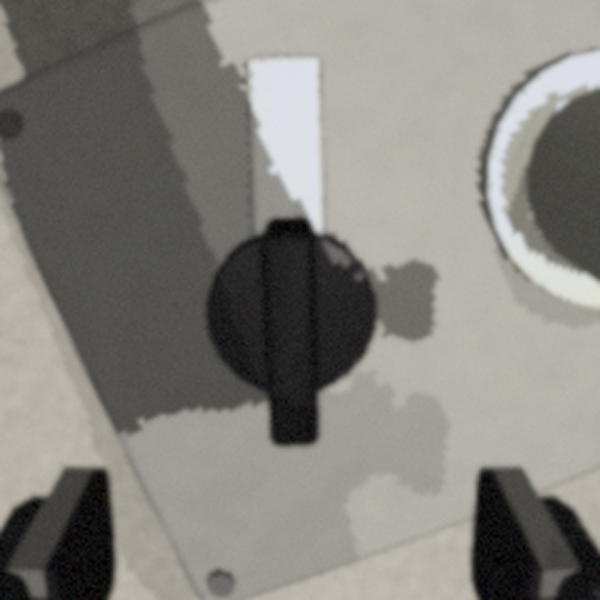

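The knob bar is centred at about crop (292,332), i.e. wrist (316.8,232.8), aligned with the image vertical and midway between the fingers.

```bash
python3 - <<'E'
from h import *
p=camera_params("wrist")
c=np.array([[289,222],[295,441],[292,332]])/2.5+[200,100]
W=cast(p,c,.136,True); print(W.round(4), np.linalg.norm(W[0]-W[1]), np.degrees(np.arctan2(*(W[0]-W[1])[1::-1])))
E
```

```text
[[ 0.5254 -0.0861  0.136 ]
 [ 0.5799 -0.1121  0.136 ]
 [ 0.5519 -0.0988  0.136 ]] 0.06035530842126682 154.45738387400633
```

```bash
python3 -m crank '{"jaw":[0.06,0.06,0.06,0.06,0.06,0.06],"offset":[[-0.0015,0.001,-0.04],[-0.0015,0.001,-0.08],[-0.0015,0.001,-0.105],[-0.0015,0.001,-0.117],[-0.0015,0.001,-0.123],[-0.0015,0.001,-0.123]],"angular":[[0,0,0],[0,0,0],[0,0,0],[0,0,0],[0,0,0],[0,0,0]]}' 40
python3 -m crank '{"jaw":[0.04,0.02,0.005,0.005,0.005,0.005,0.005,0.005],"offset":[[0,0,0],[0,0,0],[0,0,0],[0,0,0],[0,0,0],[0,0,0],[0,0,0],[0,0,0]],"angular":[[0,0,0],[0,0,0],[0,0,0],[0,0,0],[0,0,0],[0,0,0],[0,0,0],[0,0,0]]}' 40
```

```text
clock: 11.3
position: [0.5538, -0.1017, 0.2811]
ee_rot: [0.737, 3.053, 0.0]
wrist_force: [1.0, 0.5, 0.9]
gripper_width: 0.0601
gripper_force: 0.0
clock: 12.1
position: [0.5541, -0.1015, 0.2819]
ee_rot: [0.737, 3.051, 0.002]
wrist_force: [0.7, 2.3, 5.8]
gripper_width: 0.0131
gripper_force: 42.3
```

```bash
python3 -m crank '{"jaw":[0.005,0.005,0.005,0.005,0.005,0.005],"offset":[[0,0,0],[0,0,0],[0,0,0],[0,0,0],[0,0,0],[0,0,0]],"angular":[[0,0,-0.1],[0,0,-0.2],[0,0,-0.3],[0,0,-0.4],[0,0,-0.5],[0,0,-0.55]]}' 60
python3 -c "
from station import robot;s=robot.observe();print(s['moment'],s['wrist_force'],s['qpos'])"
```

```text
clock: 12.7
position: [0.5537, -0.1019, 0.2819]
ee_rot: [1.541, 2.736, 0.001]
wrist_force: [-0.3, 1.6, 6.3]
gripper_width: 0.0132
gripper_force: 62.4
[0.18095333 0.14748576 0.17473629] [-0.26556902  1.55548521  6.29968929] [-0.03732338  0.64533133  0.28400538  1.82279365 -0.26203056  0.70829954
  0.93698438]
```

```bash
python3 -m crank '{"jaw":[0.005,0.005,0.005,0.005,0.005,0.005,0.005,0.005,0.005],"offset":[[0,0,0],[0,0,0],[0,0,0],[0,0,0],[0,0,0],[0,0,0],[0,0,0],[0,0,0],[0,0,0]],"angular":[[0,0,-0.08],[0,0,-0.16],[0,0,-0.24],[0,0,-0.32],[0,0,-0.4],[0,0,-0.48],[0,0,-0.55],[0,0,-0.6],[0,0,-0.6]]}' 60
python3 -c "
from station import robot;s=robot.observe();print(s['moment'],s['wrist_force'],s['qpos'])"
```

```text
clock: 13.6
position: [0.5531, -0.1023, 0.2819]
ee_rot: [-2.281, -2.16, -0.0]
wrist_force: [-2.1, 0.5, 8.9]
gripper_width: 0.013
gripper_force: 62.6
[ 0.21217782  0.47758962 -0.0267424 ] [-2.06886395  0.49122324  8.86250929] [-0.14256962  0.67075921  0.45735654  1.82699363 -0.41909837  0.74070964
  0.48818173]
```

The knob is past its detent and the moment is back to about zero. Releasing and lifting.

```bash
python3 -m crank '{"jaw":[0.05,0.05,0.05,0.05,0.05,0.05,0.05,0.05,0.05,0.05],"offset":[[0,0,0],[0,0,0],[0,0,0],[0,0,0],[0,0,0.03],[0,0,0.07],[0,0,0.11],[0,0,0.15],[0,0,0.15],[0,0,0.15]],"angular":[[0,0,0],[0,0,0],[0,0,0],[0,0,0],[0,0,0],[0,0,0],[0,0,0],[0,0,0],[0,0,0],[0,0,0]]}' 60
python3 - <<'E'
from h import *
w=grab_frame("wrist"); s=grab_frame("scene"); print(robot.observe()["position"])
R=lambda i,x,y,w,h:cv2.resize(i[y:y+h,x:x+w],(400,300),interpolation=cv2.INTER_CUBIC)
cv2.imwrite("pics/crop6.png",np.hstack([R(w,200,80,400,300),R(s,260,165,120,90)]))
E
```

```text
clock: 14.6
position: [0.5532, -0.1021, 0.4314]
ee_rot: [2.28, 2.16, 0.002]
wrist_force: [-0.6, -0.5, -0.3]
gripper_width: 0.0497
gripper_force: 0.0
[ 0.55289607 -0.10166868  0.4293299 ]
```

View pics/crop6.png

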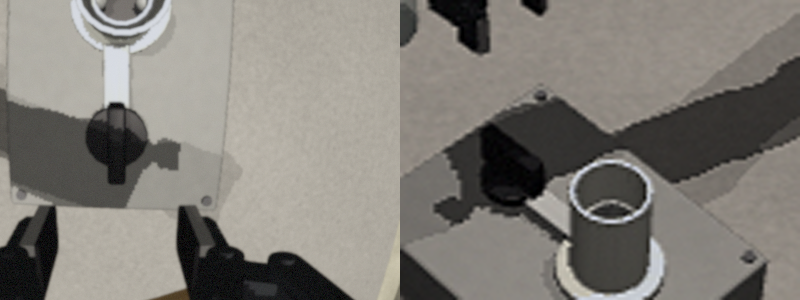

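The tab (wrist crop (117,75)) now points at the sleeve and reaches over its flange. The sleeve is seated and the gripper is clear.

```bash
python3 -c "
from station import robot;print(robot.close_job())"
```

```text
the job is handed in; nothing more can be done
None
```

The sleeve is fully home on the spigot, flange on the box. The knob is turned past its detent with its tab over the flange, the gripper is clear, and the job was handed in at about 15 s of the 58 s allowed.

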